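# Cover the clean digestion beakers

## Robot

A 7-joint arm with a two-finger parallel gripper is mounted at the origin on the work surface. World frame = base frame: x ahead of the robot, y to its left, z up, the work surface at z = 0. Lengths are in m, angles in rad, forces in N, time in s.
With the tool pointing down it reaches from about 0.425 to 0.875 m from the base axis. Payload 4.7 kg.
Tool frame: the origin (TCP) lies between the finger pads; the fingertips stand 22 mm ahead of it and the grasp point (between the pads) lies 3 mm ahead of it; z points along the fingers, y is the line along which they close (so a half turn about z gives the same grasp; the last joint's range is limited). The gripper opens to 87 mm and grips with 3 to 60 N. Pads are 19 mm wide; open, the fingers measure 117 mm over their backs; the gripper's body (75 mm by 190 mm) begins 51 mm behind the grasp point.
Start: joints at [-1.208, 0.321, -0.07, 1.45, 0.023, 1.371, -0.057], TCP at [0.222, 0.611, 0.245] pointing down, gripper open.
Joint ranges: [-2.86, 2.86], [-0.3, 2.09], [-1.38, 1.24], [0.06, 2.45], [-1.56, 4.7], [0.09, 2.05], [-2.69, 2.69]. Speed limits (rad/s): [2.57, 2.57, 3.14, 3.14, 3.14, 3.14, 3.14].

## Interface

Orientations are given as a rotation vector (axis times angle).
In Python, from bench import ctrl gives the robot as it stands. The module is installed in compiled form; this text tells all that it offers.
- The arm moves only by the tool send_rows, never from a script. Its argument "motion" is a list of rows, each an object with "claw": the opening, from -1 (shut) to 1 (fully open); "slide": the shift along the tool's x, y, z in mm, a list of three; "delta_rot": the turn, a rotation vector about the tool's x, y, z in rad, a list of three. In form: [{"claw": claw, "slide": [x, y, z], "delta_rot": [ax, ay, az]}, ...]. A call has 1 to 5 rows; each row is the pose to reach, as a shift and turn from the pose commanded when the call began, along the tool's axes at that moment; what a row does not reach only later rows make up. A row lasts 1/10 s, in which the tool goes at most 50 mm and 8.59 degrees, less where a joint would pass 70% of its speed; a pose out of reach is approached as far as the arm can. A call with a gripper value outside its range is refused whole. The fingers move at their own pace and stop on an object; "grip_force" is the grip in N (left out, the last holds). Time passes only in rows, so rows that repeat a pose let the fingers close. It gives the time, the measured TCP pose, the force, the opening and the grip force at its end, in the units of the state.
- ctrl.get_state(): the state, without advancing time (a new reading comes with each control period).
- ctrl.get_image(name): name is "side" or "top"; returns a dict with "color" (400x640x3 uint8, blue, green, red), "fx", "fy", "cx", "cy" (pixels), "pose" (4x4, takes a point from camera to world coordinates). Camera axes: x right, y down, z forward; pixel columns grow to the right and rows downward; lengths in m; the calibration is good to about 2 mm. A picture is of the moment at which its call begins. There is no depth.
- ctrl.close_job(): hands the job in; it is judged then, once.
The state is a dict: "time": time; "joint_positions": joint angles; "qd": joint speeds; "joint_torque": joint torques, N m; "position": TCP position; "tool_rot": TCP orientation; "ft_force": force on the tool from outside, world axes, zero at the start; "torque": the same for the moment, N m; "grip_width": opening from 0.0 (shut) to 1.0 (fully open); "grip_force": force on a finger pad.
Only numpy, scipy, OpenCV 4.12 (cv2) and the standard library are available. Lean on these libraries where they do the work, as an engineer would, in place of code of your own. Each camera call takes 0.05 s, during which the arm holds its last target. There are 200 camera calls.

## Task

Keep the dust out of the four clean white beakers: put each beaker's own cover on it (the largest cover on the largest beaker and so on down to the smallest), lying flat on the rim, knob up, and centred so that it overhangs all the way round. Set the covers down rather than dropping them, leave the beakers standing where they are, and do not disturb the amber bottle or the tube rack.

Things in the scene. Friction and masses are not known exactly. Their poses are not given: they have to be found in the camera images.
- beaker_xl: the largest of four open white plastic beakers, standing loose and upright on the bench: round, 96 mm outside diameter, 76 mm high, wall 3.5 mm, floor 5 mm, small pouring lip just below the rim. Origin: centre of its underside, z up, x towards the lip. Its cover is the 116 mm one.
- beaker_l: the second largest of four open white plastic beakers, standing loose and upright on the bench: round, 76 mm outside diameter, 68 mm high, wall 3.5 mm, floor 5 mm, small pouring lip just below the rim. Origin: centre of its underside, z up, x towards the lip. Its cover is the 96 mm one.
- beaker_m: the second smallest of four open white plastic beakers, standing loose and upright on the bench: round, 58 mm outside diameter, 60 mm high, wall 3.5 mm, floor 5 mm, small pouring lip just below the rim. Origin: centre of its underside, z up, x towards the lip. Its cover is the 78 mm one.
- beaker_s: the smallest of four open white plastic beakers, standing loose and upright on the bench: round, 42 mm outside diameter, 50 mm high, wall 3.5 mm, floor 5 mm, small pouring lip just below the rim. Origin: centre of its underside, z up, x towards the lip. Its cover is the 62 mm one.
- cover_xl: the largest of four loose white plastic covers, lying flat, knob up: a flat disc 116 mm in diameter and 5 mm thick, with a round knob 18 mm in diameter and 27 mm high on its centre (top 32 mm above the underside). Origin: centre of the disc's underside, z up along the knob. It belongs on the 96 mm beaker, whose rim it overhangs by 10 mm all round when centred.
- cover_l: the second largest of four loose white plastic covers, lying flat, knob up: a flat disc 96 mm in diameter and 5 mm thick, with a round knob 18 mm in diameter and 27 mm high on its centre (top 32 mm above the underside). Origin: centre of the disc's underside, z up along the knob. It belongs on the 76 mm beaker, whose rim it overhangs by 10 mm all round when centred.
- cover_m: the second smallest of four loose white plastic covers, lying flat, knob up: a flat disc 78 mm in diameter and 5 mm thick, with a round knob 18 mm in diameter and 27 mm high on its centre (top 32 mm above the underside). Origin: centre of the disc's underside, z up along the knob. It belongs on the 58 mm beaker, whose rim it overhangs by 10 mm all round when centred.
- cover_s: the smallest of four loose white plastic covers, lying flat, knob up: a flat disc 62 mm in diameter and 5 mm thick, with a round knob 18 mm in diameter and 27 mm high on its centre (top 32 mm above the underside). Origin: centre of the disc's underside, z up along the knob. It belongs on the 42 mm beaker, whose rim it overhangs by 10 mm all round when centred.
- reagent_bottle: bystander: amber glass bottle with black screw cap, 70 mm diameter, 142 mm high, standing to the left of the work (positive y). Origin: centre of its underside. Not to be disturbed.
- tube_rack: bystander: orange plastic rack, 120 x 75 mm, holding capped 15 mL tubes, 125 mm high in all, standing to the right of the work (negative y). Origin: centre of its underside, long side along its x. Not to be disturbed.
Not all that is in view belongs to the job. What is shaped like the beaker_m but black, red or yellow is not meant.

How it is judged:
At the end, for the whole second after the job is handed in: Every cover lies flat (within 0.06 rad) on the rim of its own beaker, largest on largest down to smallest on smallest, its centre within 10 mm of the beaker's axis and its underside within 3 mm of rim height; all beakers upright (within 0.06 rad), everything released and at rest (horizontal distance between cover_xl and beaker_xl below 0.01 m and z of cover_xl in the frame of beaker_xl between 0.073 and 0.079 m and angle between each of cover_xl, beaker_xl, cover_l, beaker_l, cover_m, beaker_m, cover_s, beaker_s's own z axis and vertical below 0.06 rad and linear speed of each of cover_xl, beaker_xl, cover_l, beaker_l, cover_m, beaker_m, cover_s, beaker_s below 0.02 m/s and horizontal distance between cover_l and beaker_l below 0.01 m and z of cover_l in the frame of beaker_l between 0.065 and 0.071 m and horizontal distance between cover_m and beaker_m below 0.01 m and z of cover_m in the frame of beaker_m between 0.057 and 0.063 m and horizontal distance between cover_s and beaker_s below 0.01 m and z of cover_s in the frame of beaker_s between 0.047 and 0.053 m); the robot touches nothing.
It fails at once if a cover is dropped (falls free, faster than 0.6 m/s) ((contact force between cover_xl and the fingers below 0.05 N and linear speed of cover_xl above 0.6 m/s) or (contact force between cover_l and the fingers below 0.05 N and linear speed of cover_l above 0.6 m/s) or (contact force between cover_m and the fingers below 0.05 N and linear speed of cover_m above 0.6 m/s) or (contact force between cover_s and the fingers below 0.05 N and linear speed of cover_s above 0.6 m/s)).
It fails at once if a beaker is pushed more than 40 mm from its place (distance of any of beaker_xl, beaker_l, beaker_m, beaker_s from where it was at the start of the episode above 0.04 m).
It fails at once if a beaker is knocked over (tilted over 0.35 rad) (angle between any of beaker_xl, beaker_l, beaker_m, beaker_s's own z axis and vertical above 0.35 rad).
It fails at once if the amber bottle is disturbed (moved more than 25 mm or tilted over 0.3 rad) (distance of reagent_bottle from where it was at the start of the episode above 0.025 m or angle between reagent_bottle's own z axis and vertical above 0.3 rad).
It fails at once if the tube rack is disturbed (moved more than 25 mm or tilted over 0.3 rad) (distance of tube_rack from where it was at the start of the episode above 0.025 m or angle between tube_rack's own z axis and vertical above 0.3 rad).
It also fails if it takes over 115 s, if anything falls off the work surface, if the arm or the gripper's body presses on something with over 40 N, if the wrist force passes 120 N, or if a joint passes its speed limit or range.

## Working session

There is one attempt and no reset: what is moved stays moved. The work goes in short steps, Python scripts to look and compute and a tool call to move; the robot and the scene stay as the last step left them, time stands still between calls to the robot, and variables do not carry over. Pictures are saved under pics/ and viewed, at most 14 in all, crops included, and the job is handed in when it is done.

Besides the shell and the picture viewer there is one more tool, called after "Call:" as name([rows], argument=value, ...), one row to a line, values as JSON. send_rows: Moves the arm, as the interface text tells. Its arguments: {"type":"object","properties":{"motion":{"type":"array","items":{"type":"object","properties":{"claw":{"type":"number"},"slide":{"type":"array","items":{"type":"number"}},"delta_rot":{"type":"array","items":{"type":"number"}}}}},"grip_force":{"type":"number"}},"required":["motion"]}

```bash
mkdir -p pics; python3 - <<'E'
from bench import ctrl
import cv2,pickle
d={}
for n in("top","side"):
    r=ctrl.get_image(n); d[n]=r; cv2.imwrite(f"pics/{n}0.png",r["color"]); print(n,r["fx"],r["fy"],r["cx"],r["cy"]);print(r["pose"])
pickle.dump(d,open("im0.pkl","wb"))
s=ctrl.get_state();print(s)
E
```

```text
top 371.08445809289674 371.08445809289674 318.94985367453893 203.91921593732843
[[-0.01891386 -0.99629844  0.08385512  0.36987458]
 [-0.99974425  0.01780578 -0.0139425  -0.01797034]
 [ 0.01239778 -0.08409738 -0.99638041  1.23497854]
 [ 0.          0.          0.          1.        ]]
side 381.21070446211047 381.21070446211047 319.75345262937645 197.5802844505591
[[ 0.8356214  -0.28792296  0.46780043 -0.07098863]
 [-0.54928724 -0.43098083  0.71591833 -0.83677758]
 [-0.0045163  -0.85519348 -0.51828921  0.64208694]
 [ 0.          0.          0.          1.        ]]
{'time': 0.1, 'joint_positions': array([-1.20788235,  0.32171047, -0.07004721,  1.45154347,  0.02261316,
        1.37078595, -0.05690776]), 'qd': array([ 0.00247712, -0.00287101, -0.00103525, -0.00291015, -0.0003241 ,
       -0.00055392,  0.00091195]), 'joint_torque': array([ 6.60577734e-05, -4.92573631e+01, -4.05766061e-01, -3.13396096e+01,
       -6.41844794e-02,  3.94738815e-02,  8.84460837e-05]), 'position': array([0.22207535, 0.61040959, 0.24360028]), 'tool_rot': array([-5.45132422e-01, -3.09375941e+00,  2.59574211e-03]), 'ft_force': array([ 0.5534714 , -0.69087893, -0.07804152]), 'torque': array([ 0.01509421, -0.02639581,  0.01117336]), 'grip_force': 0.0, 'grip_width': 1.0018183577508217}
```

View pics/top0.png

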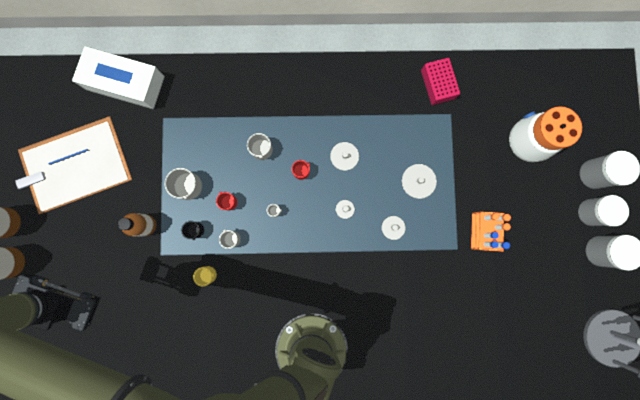

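View pics/side0.png

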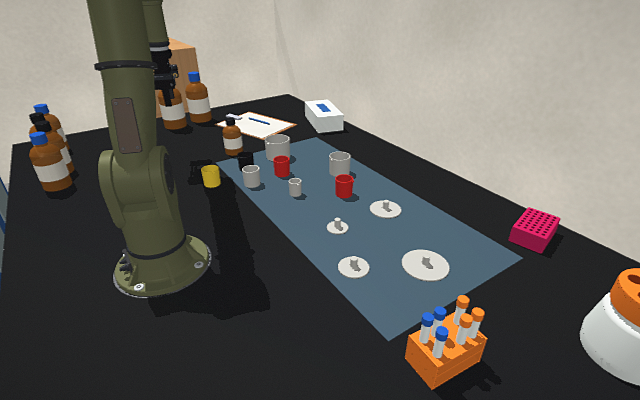

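Top view: the white beakers are at XL (182,184), L (259,146), M (229,239) and S (273,210). The covers are at XL (419,181), L (345,156), M (393,228) and S (345,209). Lookalikes are the red cups (227,201) and (301,170), black (192,230) and yellow (205,276); I reject them by colour. The bottle is at (137,225) and the rack at (490,232).

```bash
cat > h.py <<'E'
import numpy as np,cv2
from scipy.optimize import least_squares
# name: ([(radius,z)...] stacks as list of cylinders (r,z0,z1))
def geo(n):
    R={'xl':(48,76,58),'l':(38,68,48),'m':(29,60,39),'s':(21,50,31)}[n[1:]]
    return [(R[0],0,R[1])] if n[0]=='b' else [(R[2],0,5),(9,5,32)]
TH=np.linspace(0,2*np.pi,60)
def proj(I,P):
    T=np.linalg.inv(I['pose']);c=P@T[:3,:3].T+T[:3,3]
    return np.c_[I['fx']*c[:,0]/c[:,2]+I['cx'],I['fy']*c[:,1]/c[:,2]+I['cy']]
def sil(I,n,x,y,z=0,S=8):
    m=np.zeros((400*S,640*S),np.uint8)
    for r,a,b in geo(n):
        P=np.vstack([np.c_[x+r/1e3*np.cos(TH),y+r/1e3*np.sin(TH),0*TH+z+q/1e3] for q in(a,b)])
        h=cv2.convexHull(np.float32(proj(I,P)*S+S/2-.5)).round().astype(np.int32)
        cv2.fillPoly(m,[h],255)
    return m
def cen(m,S=1):
    M=cv2.moments(m,True);return (np.array([M['m10'],M['m01']])/M['m00']+.5)/S-.5, M['m00']/S/S
def mask(I,uv):
    hsv=cv2.cvtColor(I['color'],cv2.COLOR_BGR2HSV)
    m=((hsv[...,1]<70)&(hsv[...,2]>70)).astype(np.uint8)
    cs,_=cv2.findContours(m,cv2.RETR_EXTERNAL,cv2.CHAIN_APPROX_NONE)
    c=max(cs,key=lambda c:cv2.pointPolygonTest(c,tuple(map(float,uv)),True))
    o=np.zeros_like(m);cv2.drawContours(o,[c],-1,1,-1);return o
def locate(I,n,uv,z=0):
    o=mask(I,uv);t,A=cen(o)
    # start: ray to z=.03
    d=I['pose'][:3,:3]@np.array([(t[0]-I['cx'])/I['fx'],(t[1]-I['cy'])/I['fy'],1]);p=I['pose'][:3,3]
    q=p+d*(z+.03-p[2])/d[2];xy=q[:2]
    for _ in range(4):
        c0,a=cen(sil(I,n,*xy,z),8)
        J=np.array([(cen(sil(I,n,xy[0]+.01*(k==0),xy[1]+.01*(k==1),z),8)[0]-c0)/.01 for k in(0,1)]).T
        xy=xy+np.linalg.solve(J,t-c0)
    return xy,A,a,o
E
python3 - <<'E'
import pickle;from h import *
d=pickle.load(open('im0.pkl','rb'))
top=dict(bxl=(182,184),bl=(259,146),bm=(229,239),bs=(273,210),cxl=(410,181),cl=(338,156),cm=(387,228),cs=(339,209))
side=dict(bxl=(278,150),bl=(340,166),bm=(251,178),bs=(295,188),cxl=(412,265),cl=(380,212),cm=(347,268),cs=(333,229))
V={}
for cam,D in(('top',top),('side',side)):
    I=d[cam];v=I['color'].copy()
    for n,uv in D.items():
        xy,A,a,o=locate(I,n,uv);print(cam,n,(xy*1e3).round(1),A,round(a))
        cs,_=cv2.findContours((sil(I,n,*xy,0,1)),0,2);cv2.drawContours(v,cs,-1,(0,0,255),1)
    V[cam]=v
a=cv2.resize(V['top'][120:260,150:450],None,fx=2.6,fy=2.6,interpolation=0)[:,:780]
b=cv2.resize(V['side'][130:290,220:460],(780,520)[:1]+(520,),interpolation=0)
cv2.imwrite('pics/c1.png',a);cv2.imwrite('pics/c2.png',b)
E
```

```text
top bxl [493.8 210.8] 19679.0 852
top bl [494.4 212.2] 19679.0 542
top bm [495.  213.4] 19679.0 324
top bs [495.8 214.7] 19679.0 175
top cxl [ 545.9 -371.9] 1036.0 945
top cl [ 635.  -123.7] 723.0 640
top cm [ 391.  -279.8] 513.0 443
top cs [498.4 219.6] 19679.0 280
side bxl [575.1 577. ] 1468.0 535
side bl [669.2 167.3] 493.0 513
side bm [364.9 259.5] 383.0 377
side bs [455.8 118.5] 246.0 237
side cxl [ 547.9 -369.1] 1236.0 1209
side cl [ 637.3 -120.2] 484.0 466
side cm [ 393.2 -277.1] 591.0 575
side cs [ 457.9 -117. ] 282.0 268
```

View pics/c1.png

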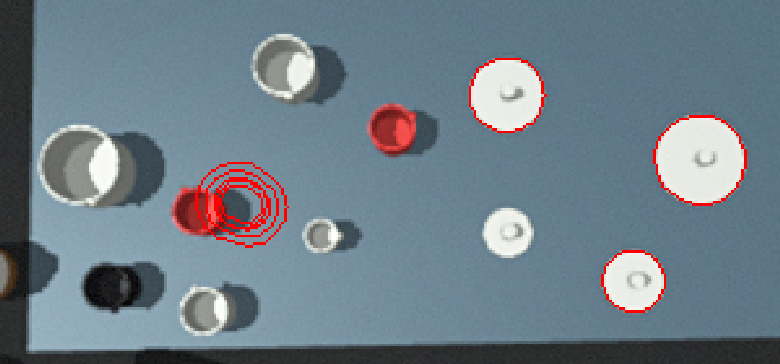

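View pics/c2.png

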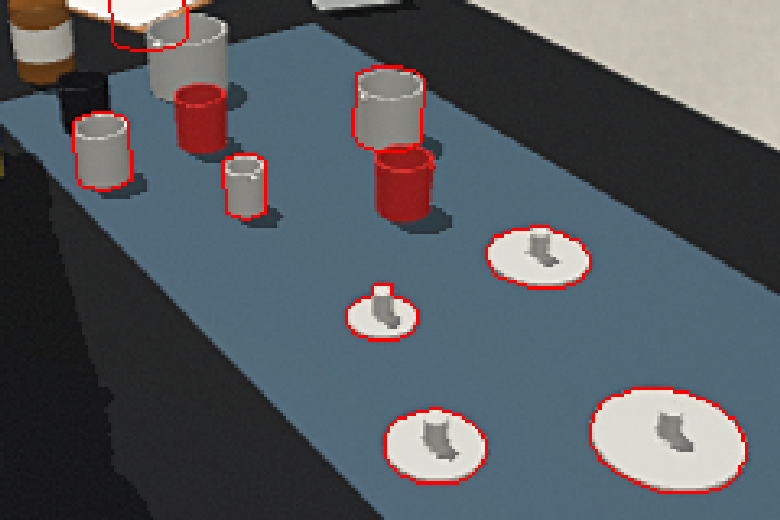

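The crops show the cover fits are right: four white discs, with the beakers clearly told apart from the red and black cups. The top-view beaker mask leaked into the mat, so I'll use a colour-difference mask instead.

```bash
python3 - <<'E'
s=open('h.py').read()
a=s.index("    hsv=");b=s.index("    cs,_=")
s=s[:a]+"""    c=I['color'].astype(int)
    m=((c[...,0]-c[...,2]<12)&(c.max(2)-c.min(2)<30)&(c.min(2)>75)).astype(np.uint8)
"""+s[b:]
open('h.py','w').write(s)
E
python3 - <<'E'
import pickle;from h import *
d=pickle.load(open('im0.pkl','rb'))
top=dict(bxl=(182,184),bl=(259,146),bm=(229,239),bs=(272,210),cxl=(410,181),cl=(338,156),cm=(387,228),cs=(339,209))
side=dict(bxl=(278,147),bl=(340,166),bm=(251,178),bs=(295,188),cxl=(412,265),cl=(380,212),cm=(347,268),cs=(333,229))
V=[]
for cam,D in(('top',top),('side',side)):
    I=d[cam];v=I['color'].copy()
    for n,uv in D.items():
        xy,A,a,o=locate(I,n,uv);print(cam,n,(xy*1e3).round(1),A,round(a))
        cs,_=cv2.findContours((sil(I,n,*xy,0,1)),0,2);cv2.drawContours(v,cs,-1,(0,0,255),1)
    V.append(v)
a=cv2.resize(V[0][120:265,150:350],(700,300),interpolation=0);b=cv2.resize(V[1][120:220,220:453],(700,300),interpolation=0)
cv2.imwrite('pics/c3.png',np.vstack([a,b]))
E
```

```text
top bxl [543.1 402.2] 927.0 960
top bl [663.9 156. ] 537.0 555
top bm [363.8 255.6] 323.0 336
top bs [453.8 112.9] 149.0 158
top cxl [ 545.7 -371.9] 954.0 944
top cl [ 634.9 -123.9] 646.0 640
top cm [ 391.  -279.9] 448.0 443
top cs [ 455.5 -120.8] 281.0 277
side bxl [577.2 569.8] 1375.0 538
side bl [670.  168.5] 456.0 513
side bm [364.9 260.4] 360.0 377
side bs [455.2 118.4] 218.0 237
side cxl [ 548.1 -369.7] 1184.0 1210
side cl [ 637.  -120.7] 451.0 466
side cm [ 392.9 -277.5] 557.0 576
side cs [ 457.5 -118.1] 253.0 269
```

View pics/c3.png

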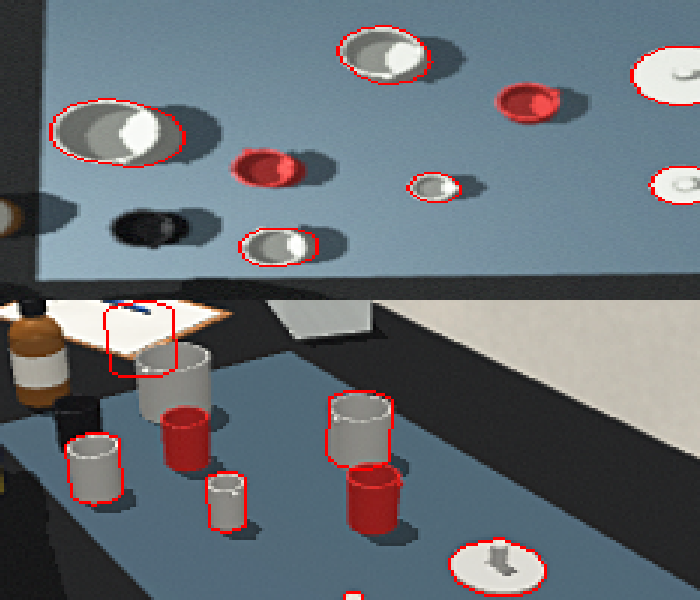

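Covers and beakers are located, with the top and side views agreeing to a few mm. The first step is to square the tool to the world axes, giving tool x = −X, y = +Y, z = down.

Call:
send_rows([
  {"claw": 0,"slide": [0,0,0],"delta_rot": [0,0,-0.349]},
  {"claw": 0,"slide": [0,0,0],"delta_rot": [0,0,-0.349]},
  {"claw": 0,"slide": [0,0,0],"delta_rot": [0,0,-0.349]},
  {"claw": 0,"slide": [0,0,0],"delta_rot": [0,0,-0.349]},
], grip_force=20)

```text
time: 0.5
position: [0.2221, 0.6106, 0.244]
tool_rot: [0.0, -3.141, 0.001]
ft_force: [0.2, 0.4, -0.3]
grip_width: 0.725
grip_force: 0.0
```

Call:
send_rows([
  {"claw": 0,"slide": [-30,-35,0]},
  {"claw": 0,"slide": [-60,-75,0]},
  {"claw": 0,"slide": [-90,-115,0]},
  {"claw": 0,"slide": [-115,-155,0]},
  {"claw": 0,"slide": [-115,-155,0]},
])

```text
invalid input
```

Call:
send_rows([
  {"claw": 0,"slide": [-30,-38,0],"delta_rot": [0,0,0]},
  {"claw": 0,"slide": [-60,-77,0],"delta_rot": [0,0,0]},
  {"claw": 0,"slide": [-90,-115,0],"delta_rot": [0,0,0]},
  {"claw": 0,"slide": [-120,-154,0],"delta_rot": [0,0,0]},
  {"claw": 0,"slide": [-150,-190,0],"delta_rot": [0,0,0]},
])

```text
time: 1.0
position: [0.3732, 0.4188, 0.2445]
tool_rot: [0.003, 3.142, -0.0]
ft_force: [-0.0, 0.7, 0.3]
grip_width: 0.504
grip_force: 0.0
```

Call:
send_rows([
  {"claw": 0,"slide": [-30,-40,0],"delta_rot": [0,0,0]},
  {"claw": 0,"slide": [-60,-80,0],"delta_rot": [0,0,0]},
  {"claw": 0,"slide": [-85,-120,0],"delta_rot": [0,0,0]},
  {"claw": 0,"slide": [-85,-170,0],"delta_rot": [0,0,0]},
  {"claw": 0,"slide": [-85,-220,0],"delta_rot": [0,0,0]},
])

```text
time: 1.5
position: [0.4576, 0.1987, 0.2442]
tool_rot: [-0.003, -3.141, 0.0]
ft_force: [0.4, -1.0, -0.0]
grip_width: 0.498
grip_force: 0.0
```

Call:
send_rows([
  {"claw": 0,"slide": [0,-50,0],"delta_rot": [0,0,0]},
  {"claw": 0,"slide": [0,-100,0],"delta_rot": [0,0,0]},
  {"claw": 0,"slide": [0,-150,0],"delta_rot": [0,0,0]},
  {"claw": 0,"slide": [0,-200,0],"delta_rot": [0,0,0]},
  {"claw": 0,"slide": [0,-250,0],"delta_rot": [0,0,0]},
])

```text
time: 2.0
position: [0.4568, -0.051, 0.2446]
tool_rot: [0.002, 3.141, 0.001]
ft_force: [1.2, -0.7, 0.1]
grip_width: 0.5
grip_force: 0.0
```

Call:
send_rows([
  {"claw": 0,"slide": [0,-50,0],"delta_rot": [0,0,0]},
  {"claw": 0,"slide": [0,-70,0],"delta_rot": [0,0,0]},
  {"claw": 0,"slide": [0,-70,50],"delta_rot": [0,0,0]},
  {"claw": 0,"slide": [0,-70,90],"delta_rot": [0,0,0]},
  {"claw": 0,"slide": [0,-70,110],"delta_rot": [0,0,0]},
])

```text
time: 2.5
position: [0.455, -0.1189, 0.1313]
tool_rot: [-0.004, -3.137, -0.001]
ft_force: [0.7, 0.4, -0.4]
grip_width: 0.503
grip_force: 0.0
```

Call:
send_rows([
  {"claw": 0,"slide": [0,0,40],"delta_rot": [0,0,0]},
  {"claw": 0,"slide": [0,0,75],"delta_rot": [0,0,0]},
  {"claw": 0,"slide": [0,0,95],"delta_rot": [0,0,0]},
  {"claw": 0,"slide": [0,0,103],"delta_rot": [0,0,0]},
  {"claw": 0,"slide": [0,0,103],"delta_rot": [0,0,0]},
])

```text
time: 3.0
position: [0.4566, -0.119, 0.0308]
tool_rot: [-0.001, -3.14, 0.0]
ft_force: [-0.2, 0.0, 0.3]
grip_width: 0.5
grip_force: 0.0
```

Call:
send_rows([
  {"claw": -1,"slide": [0,0,0],"delta_rot": [0,0,0]},
  {"claw": -1,"slide": [0,0,0],"delta_rot": [0,0,0]},
  {"claw": -1,"slide": [0,0,0],"delta_rot": [0,0,0]},
  {"claw": -1,"slide": [0,0,0],"delta_rot": [0,0,0]},
  {"claw": -1,"slide": [0,0,0],"delta_rot": [0,0,0]},
])

```text
time: 3.5
position: [0.4579, -0.1191, 0.0322]
tool_rot: [-0.0, 3.14, 0.0]
ft_force: [-0.0, 0.4, 3.6]
grip_width: 0.201
grip_force: 20.0
```

Call:
send_rows([
  {"claw": -1,"slide": [0,0,-10],"delta_rot": [0,0,0]},
  {"claw": -1,"slide": [0,0,-40],"delta_rot": [0,0,0]},
  {"claw": -1,"slide": [0,0,-80],"delta_rot": [0,0,0]},
  {"claw": -1,"slide": [0,0,-120],"delta_rot": [0,0,0]},
  {"claw": -1,"slide": [0,0,-150],"delta_rot": [0,0,0]},
])

```text
time: 4.0
position: [0.4578, -0.1195, 0.1846]
tool_rot: [0.001, 3.139, 0.0]
ft_force: [0.8, 0.2, -1.3]
grip_width: 0.203
grip_force: 20.0
```

The small cover is held (opening 17.5 mm, matching the 18 mm knob). While it hangs I'll refine the beaker rims by fitting the bright rim ring.

```bash
cat > rim.py <<'E'
from h import *
from scipy.optimize import minimize
from scipy.ndimage import map_coordinates
def rim(I,n,x0):
    r,_,h=geo(n)[0]
    g=I['color'].astype(float)[...,2]  # red: mat dark, white bright
    t=np.linspace(0,2*np.pi,180)
    def samp(x,rr):
        q=proj(I,np.c_[x[0]+rr*np.cos(t),x[1]+rr*np.sin(t),0*t+h/1e3])
        return np.minimum(map_coordinates(g,[q[:,1],q[:,0]],order=1),200).mean()
    f=lambda x:-2*samp(x,(r-1.75)/1e3)+samp(x,(r+3)/1e3)
    G=[(f((x0[0]+i/1e3,x0[1]+j/1e3)),i,j) for i in range(-8,9) for j in range(-10,11)]
    _,i,j=min(G)
    s=minimize(f,(x0[0]+i/1e3,x0[1]+j/1e3),method='Nelder-Mead',options=dict(initial_simplex=np.array([(0,0),(.001,0),(0,.001)])+(x0[0]+i/1e3,x0[1]+j/1e3)))
    return s.x*1e3,s.fun
E
python3 - <<'E'
import pickle;from rim import *
d=pickle.load(open('im0.pkl','rb'))
for n,x in dict(bxl=(.544,.403),bl=(.665,.159),bm=(.364,.258),bs=(.4545,.1157)).items():
    for c in('top','side'): 
        s,f=rim(d[c],n,x);print(n,c,s.round(1),round(f))
E
```

```text
bxl top [542.1 401.7] -264
bxl side [542.7 405.6] -195
bl top [662.3 155.8] -271
bl side [663.  158.8] -217
bm top [363.2 254.6] -261
bm side [363.6 256.7] -258
bs top [453.1 113.3] -266
bs side [453.8 115.8] -246
```

Call:
send_rows([
  {"claw": -1,"slide": [0,30,0],"delta_rot": [0,0,0]},
  {"claw": -1,"slide": [0,75,0],"delta_rot": [0,0,0]},
  {"claw": -1,"slide": [0,120,0],"delta_rot": [0,0,0]},
  {"claw": -1,"slide": [0,165,0],"delta_rot": [0,0,0]},
  {"claw": -1,"slide": [2,205,0],"delta_rot": [0,0,0]},
])

```text
time: 4.5
position: [0.455, 0.088, 0.1823]
tool_rot: [-0.001, 3.14, 0.001]
ft_force: [0.7, -0.2, -0.4]
grip_width: 0.201
grip_force: 20.0
```

Call:
send_rows([
  {"claw": -1,"slide": [1,29,0],"delta_rot": [0,0,0]},
  {"claw": -1,"slide": [1,29,30],"delta_rot": [0,0,0]},
  {"claw": -1,"slide": [1,29,60],"delta_rot": [0,0,0]},
  {"claw": -1,"slide": [1,29,80],"delta_rot": [0,0,0]},
  {"claw": -1,"slide": [1,29,80],"delta_rot": [0,0,0]},
])

```text
time: 5.0
position: [0.4519, 0.114, 0.0994]
tool_rot: [0.0, -3.136, 0.004]
ft_force: [0.3, 0.4, -0.4]
grip_width: 0.201
grip_force: 20.0
```

```bash
python3 - <<'E'
from bench import ctrl
import cv2,numpy as np
s=ctrl.get_state();print(s['position'],s['ft_force'])
v=[]
for n,(r,c) in dict(top=(150,200),side=(100,220)).items():
    I=ctrl.get_image(n)['color'];v.append(cv2.resize(I[r:r+110,c:c+150],None,fx=2.6,fy=2.6))
cv2.imwrite('pics/p1.png',np.hstack(v))
print(ctrl.get_state()['position'])
E
```

```text
[0.4519361  0.11404287 0.0993527 ] [ 0.29658954  0.42513472 -0.4491914 ]
[0.45446342 0.11476408 0.10223991]
```

View pics/p1.png

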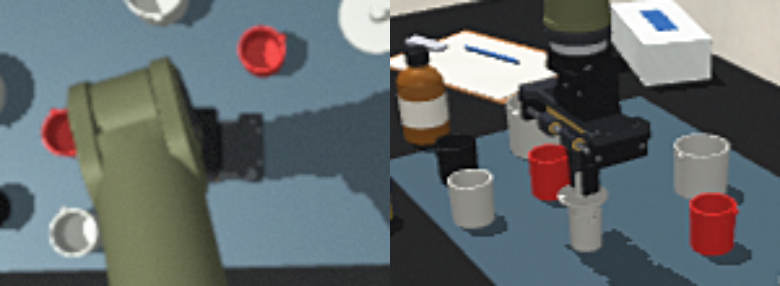

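The crop shows the small cover level and centred just above the small beaker (around (585,200) in the crop). I'll lower it onto the rim.

Call:
send_rows([
  {"claw": -1,"slide": [0,0,10],"delta_rot": [0,0,0]},
  {"claw": -1,"slide": [0,0,16],"delta_rot": [0,0,0]},
  {"claw": -1,"slide": [0,0,19],"delta_rot": [0,0,0]},
  {"claw": -1,"slide": [0,0,20],"delta_rot": [0,0,0]},
  {"claw": -1,"slide": [0,0,20],"delta_rot": [0,0,0]},
])

```text
time: 5.6
position: [0.4546, 0.1149, 0.0823]
tool_rot: [-0.0, 3.141, 0.0]
ft_force: [-1.4, -1.1, 3.6]
grip_width: 0.199
grip_force: 20.0
```

Call:
send_rows([
  {"claw": -1,"slide": [0,0,1],"delta_rot": [0,0,0]},
  {"claw": -1,"slide": [0,0,1],"delta_rot": [0,0,0]},
])

```text
time: 5.8
position: [0.455, 0.115, 0.0823]
tool_rot: [0.0, 3.141, 0.001]
ft_force: [-3.1, -2.5, 12.5]
grip_width: 0.198
grip_force: 20.0
```

Call:
send_rows([
  {"claw": -1,"slide": [0,0,-1],"delta_rot": [0,0,0]},
  {"claw": -0.1,"slide": [0,0,-1],"delta_rot": [0,0,0]},
  {"claw": -0.1,"slide": [0,0,-1],"delta_rot": [0,0,0]},
  {"claw": -0.1,"slide": [0,0,-1],"delta_rot": [0,0,0]},
  {"claw": -0.1,"slide": [0,0,-1],"delta_rot": [0,0,0]},
])

```text
time: 6.3
position: [0.4542, 0.1149, 0.0814]
tool_rot: [0.0, -3.141, 0.0]
ft_force: [-0.4, -0.6, -0.3]
grip_width: 0.432
grip_force: 0.0
```

Call:
send_rows([
  {"claw": -0.1,"slide": [0,0,-10],"delta_rot": [0,0,0]},
  {"claw": -0.1,"slide": [0,0,-40],"delta_rot": [0,0,0]},
  {"claw": -0.1,"slide": [0,0,-80],"delta_rot": [0,0,0]},
  {"claw": 0,"slide": [0,0,-120],"delta_rot": [0,0,0]},
  {"claw": 0,"slide": [0,-40,-120],"delta_rot": [0,0,0]},
])

```text
time: 6.8
position: [0.4577, 0.0802, 0.208]
tool_rot: [-0.014, 3.131, 0.009]
ft_force: [0.7, -0.9, -0.4]
grip_width: 0.487
grip_force: 0.0
```

Call:
send_rows([
  {"claw": 0,"slide": [0,-50,0],"delta_rot": [0,0,0]},
  {"claw": 0,"slide": [0,-100,0],"delta_rot": [0,0,0]},
  {"claw": 0,"slide": [0,-150,0],"delta_rot": [0,0,0]},
  {"claw": 0,"slide": [0,-200,0],"delta_rot": [0,0,0]},
  {"claw": 0,"slide": [10,-245,0],"delta_rot": [0,0,0]},
])

```text
time: 7.3
position: [0.4447, -0.1727, 0.2026]
tool_rot: [0.001, 3.139, -0.001]
ft_force: [0.5, 0.4, -0.3]
grip_width: 0.497
grip_force: 0.0
```

Call:
send_rows([
  {"claw": 0,"slide": [25,-40,0],"delta_rot": [0,0,0]},
  {"claw": 0,"slide": [42,-80,0],"delta_rot": [0,0,0]},
  {"claw": 0,"slide": [52,-108,30],"delta_rot": [0,0,0]},
  {"claw": 0,"slide": [52,-108,75],"delta_rot": [0,0,0]},
  {"claw": 0,"slide": [52,-108,110],"delta_rot": [0,0,0]},
])

```text
time: 7.8
position: [0.3918, -0.2791, 0.0908]
tool_rot: [0.004, 3.14, 0.0]
ft_force: [0.2, 1.1, -1.0]
grip_width: 0.498
grip_force: 0.0
```

```bash
python3 - <<'E'
from h import *
from bench import ctrl
T=ctrl.get_image('top');S=ctrl.get_image('side')
cv2.imwrite('pics/p2.png',np.hstack([cv2.resize(I['color'][r:r+110,c:c+150],None,fx=2.6,fy=2.6) for I,r,c in((T,150,200),(S,130,220))]))
print(ctrl.get_state()['position'])
for I,uv in((T,(268,206)),(S,(285,172))):
    print(locate(I,'cs',uv,.05)[:3])
E
```

```text
[ 0.38900118 -0.27658262  0.08821236]
(array([0.45265283, 0.11352807]), 310.0, 303.96875)
(array([0.43864698, 0.08836146]), 314.0, 200.296875)
```

View pics/p2.png

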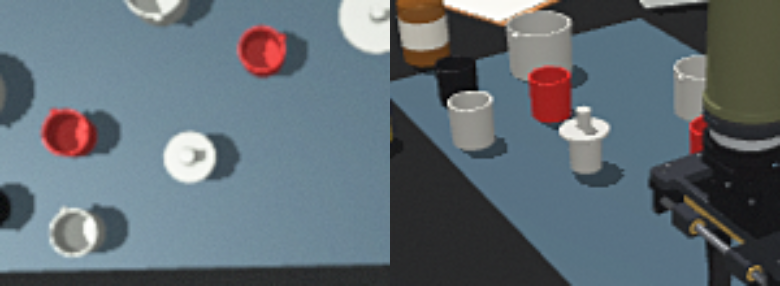

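Cover S sits at (452.7,113.5) mm against a rim at (453.1,113.3) mm, so it is centred. The crop shows it level and knob up. Next is cover M.

Call:
send_rows([
  {"claw": 0,"slide": [0,0,30],"delta_rot": [0,0,0]},
  {"claw": 0,"slide": [0,0,50],"delta_rot": [0,0,0]},
  {"claw": 0,"slide": [0,0,60],"delta_rot": [0,0,0]},
  {"claw": 0,"slide": [0,0,60],"delta_rot": [0,0,0]},
  {"claw": 0,"slide": [0,0,60],"delta_rot": [0,0,0]},
])

```text
time: 8.4
position: [0.3935, -0.2786, 0.033]
tool_rot: [-0.001, 3.14, -0.001]
ft_force: [-1.0, 1.2, -0.2]
grip_width: 0.499
grip_force: 0.0
```

Call:
send_rows([
  {"claw": -1,"slide": [0,0,0],"delta_rot": [0,0,0]},
  {"claw": -1,"slide": [0,0,0],"delta_rot": [0,0,0]},
  {"claw": -1,"slide": [0,0,0],"delta_rot": [0,0,0]},
  {"claw": -1,"slide": [0,0,0],"delta_rot": [0,0,0]},
  {"claw": -1,"slide": [0,0,0],"delta_rot": [0,0,0]},
])

```text
time: 8.9
position: [0.3926, -0.2782, 0.0318]
tool_rot: [-0.0, 3.141, 0.0]
ft_force: [-0.5, 0.2, 2.8]
grip_width: 0.201
grip_force: 20.0
```

Call:
send_rows([
  {"claw": -1,"slide": [0,0,-10],"delta_rot": [0,0,0]},
  {"claw": -1,"slide": [0,0,-40],"delta_rot": [0,0,0]},
  {"claw": -1,"slide": [0,0,-80],"delta_rot": [0,0,0]},
  {"claw": -1,"slide": [0,0,-120],"delta_rot": [0,0,0]},
  {"claw": -1,"slide": [0,0,-160],"delta_rot": [0,0,0]},
])

```text
time: 9.4
position: [0.3917, -0.2783, 0.1935]
tool_rot: [0.001, 3.141, 0.0]
ft_force: [1.7, 0.3, -0.5]
grip_width: 0.201
grip_force: 20.0
```

Call:
send_rows([
  {"claw": -1,"slide": [-20,25,0],"delta_rot": [0,0,0]},
  {"claw": -1,"slide": [-45,60,0],"delta_rot": [0,0,0]},
  {"claw": -1,"slide": [-62,100,0],"delta_rot": [0,0,0]},
  {"claw": -1,"slide": [-62,145,0],"delta_rot": [0,0,0]},
  {"claw": -1,"slide": [-62,190,0],"delta_rot": [0,0,0]},
])

```text
time: 9.9
position: [0.4543, -0.0868, 0.1921]
tool_rot: [0.001, 3.141, -0.001]
ft_force: [0.4, -0.8, -0.6]
grip_width: 0.196
grip_force: 20.0
```

Call:
send_rows([
  {"claw": -1,"slide": [0,45,0],"delta_rot": [0,0,0]},
  {"claw": -1,"slide": [0,90,0],"delta_rot": [0,0,0]},
  {"claw": -1,"slide": [0,135,0],"delta_rot": [0,0,0]},
  {"claw": -1,"slide": [0,180,0],"delta_rot": [0,0,0]},
  {"claw": -1,"slide": [0,225,0],"delta_rot": [0,0,0]},
])

```text
time: 10.4
position: [0.454, 0.1383, 0.1922]
tool_rot: [0.001, 3.141, 0.0]
ft_force: [0.8, 0.2, -0.0]
grip_width: 0.199
grip_force: 20.0
```

Call:
send_rows([
  {"claw": -1,"slide": [10,42,0],"delta_rot": [0,0,0]},
  {"claw": -1,"slide": [30,75,0],"delta_rot": [0,0,0]},
  {"claw": -1,"slide": [55,105,0],"delta_rot": [0,0,0]},
  {"claw": -1,"slide": [80,119,0],"delta_rot": [0,0,0]},
  {"claw": -1,"slide": [90,119,0],"delta_rot": [0,0,0]},
])

```text
time: 10.9
position: [0.3617, 0.258, 0.1918]
tool_rot: [0.008, -3.141, 0.0]
ft_force: [0.7, -1.2, -0.4]
grip_width: 0.202
grip_force: 20.0
```

Call:
send_rows([
  {"claw": -1,"slide": [0,0,30],"delta_rot": [0,0,0]},
  {"claw": -1,"slide": [0,0,60],"delta_rot": [0,0,0]},
  {"claw": -1,"slide": [0,0,80],"delta_rot": [0,0,0]},
  {"claw": -1,"slide": [0,0,90],"delta_rot": [0,0,0]},
  {"claw": -1,"slide": [0,0,90],"delta_rot": [0,0,0]},
])

```text
time: 11.4
position: [0.364, 0.2547, 0.1008]
tool_rot: [-0.001, -3.14, 0.003]
ft_force: [-0.4, -0.2, -0.4]
grip_width: 0.195
grip_force: 20.0
```

Call:
send_rows([
  {"claw": -1,"slide": [0,0,0],"delta_rot": [0,0,0]},
  {"claw": -1,"slide": [0,0,0],"delta_rot": [0,0,0]},
])

```text
time: 11.6
position: [0.3652, 0.2564, 0.1029]
tool_rot: [0.0, 3.14, 0.002]
ft_force: [-0.1, -0.5, -0.3]
grip_width: 0.199
grip_force: 20.0
```

Cover M is about 10 mm above the rim and on target. I'll lower it, then read the force.

Call:
send_rows([
  {"claw": -1,"slide": [0,0,5],"delta_rot": [0,0,0]},
  {"claw": -1,"slide": [0,0,8],"delta_rot": [0,0,0]},
  {"claw": -1,"slide": [0,0,9.5],"delta_rot": [0,0,0]},
  {"claw": -1,"slide": [0,0,10.5],"delta_rot": [0,0,0]},
  {"claw": -1,"slide": [0,0,10.5],"delta_rot": [0,0,0]},
])

```text
time: 12.1
position: [0.3643, 0.2559, 0.0919]
tool_rot: [0.0, -3.141, 0.0]
ft_force: [-2.2, -1.9, 6.2]
grip_width: 0.202
grip_force: 20.0
```

Call:
send_rows([
  {"claw": -1,"slide": [0,0,-0.5],"delta_rot": [0,0,0]},
  {"claw": -0.1,"slide": [0,0,-0.5],"delta_rot": [0,0,0]},
  {"claw": -0.1,"slide": [0,0,-0.5],"delta_rot": [0,0,0]},
  {"claw": -0.1,"slide": [0,0,-0.5],"delta_rot": [0,0,0]},
  {"claw": -0.1,"slide": [0,0,-0.5],"delta_rot": [0,0,0]},
])

```text
time: 12.6
position: [0.3642, 0.2559, 0.0915]
tool_rot: [-0.001, 3.142, -0.0]
ft_force: [0.4, 0.6, -0.5]
grip_width: 0.424
grip_force: 0.0
```

Call:
send_rows([
  {"claw": -0.1,"slide": [0,0,-10],"delta_rot": [0,0,0]},
  {"claw": -0.1,"slide": [0,0,-40],"delta_rot": [0,0,0]},
  {"claw": -0.1,"slide": [0,0,-80],"delta_rot": [0,0,0]},
  {"claw": 0,"slide": [0,0,-110],"delta_rot": [0,0,0]},
  {"claw": 0,"slide": [-17,-25,-110],"delta_rot": [0,0,0]},
])

```text
time: 13.1
position: [0.3821, 0.2355, 0.207]
tool_rot: [-0.011, 3.135, 0.011]
ft_force: [1.3, 0.8, -0.8]
grip_width: 0.493
grip_force: 0.0
```

Call:
send_rows([
  {"claw": 0,"slide": [-27,-38,0],"delta_rot": [0,0,0]},
  {"claw": 0,"slide": [-54,-76,0],"delta_rot": [0,0,0]},
  {"claw": 0,"slide": [-81,-114,0],"delta_rot": [0,0,0]},
  {"claw": 0,"slide": [-108,-152,0],"delta_rot": [0,0,0]},
  {"claw": 0,"slide": [-135,-190,0],"delta_rot": [0,0,0]},
])

```text
time: 13.6
position: [0.5173, 0.0394, 0.2026]
tool_rot: [-0.001, 3.14, 0.001]
ft_force: [0.9, 1.4, -0.1]
grip_width: 0.499
grip_force: 0.0
```

Call:
send_rows([
  {"claw": 0,"slide": [-27,-38,0],"delta_rot": [0,0,0]},
  {"claw": 0,"slide": [-54,-76,0],"delta_rot": [0,0,0]},
  {"claw": 0,"slide": [-81,-114,0],"delta_rot": [0,0,0]},
  {"claw": 0,"slide": [-108,-150,0],"delta_rot": [0,0,0]},
  {"claw": 0,"slide": [-119,-163,30],"delta_rot": [0,0,0]},
])

```text
time: 14.1
position: [0.6395, -0.1281, 0.1761]
tool_rot: [0.007, 3.132, -0.007]
ft_force: [1.5, -0.7, 0.2]
grip_width: 0.497
grip_force: 0.0
```

Call:
send_rows([
  {"claw": 0,"slide": [0,0,40],"delta_rot": [0,0,0]},
  {"claw": 0,"slide": [0,0,80],"delta_rot": [0,0,0]},
  {"claw": 0,"slide": [0,0,100],"delta_rot": [0,0,0]},
  {"claw": 0,"slide": [0,0,100],"delta_rot": [0,0,0]},
])

```text
time: 14.5
position: [0.6329, -0.1212, 0.0683]
tool_rot: [0.001, -3.135, -0.001]
ft_force: [0.1, -0.0, -0.4]
grip_width: 0.5
grip_force: 0.0
```

Call:
send_rows([
  {"claw": 0,"slide": [0,0,20],"delta_rot": [0,0,0]},
  {"claw": 0,"slide": [0,0,35],"delta_rot": [0,0,0]},
  {"claw": 0,"slide": [0,0,40],"delta_rot": [0,0,0]},
  {"claw": 0,"slide": [0,0,40],"delta_rot": [0,0,0]},
  {"claw": 0,"slide": [0,0,40],"delta_rot": [0,0,0]},
])

```text
time: 15.0
position: [0.636, -0.1221, 0.0326]
tool_rot: [-0.0, 3.14, -0.0]
ft_force: [0.2, -0.2, 0.4]
grip_width: 0.505
grip_force: 0.0
```

Call:
send_rows([
  {"claw": -1,"slide": [0,0,0],"delta_rot": [0,0,0]},
  {"claw": -1,"slide": [0,0,0],"delta_rot": [0,0,0]},
  {"claw": -1,"slide": [0,0,0],"delta_rot": [0,0,0]},
  {"claw": -1,"slide": [0,0,0],"delta_rot": [0,0,0]},
  {"claw": -1,"slide": [0,0,0],"delta_rot": [0,0,0]},
])

```text
time: 15.5
position: [0.6355, -0.122, 0.0318]
tool_rot: [-0.0, 3.141, 0.0]
ft_force: [-0.3, -0.1, 1.4]
grip_width: 0.202
grip_force: 20.0
```

Call:
send_rows([
  {"claw": -1,"slide": [0,0,-10],"delta_rot": [0,0,0]},
  {"claw": -1,"slide": [0,0,-40],"delta_rot": [0,0,0]},
  {"claw": -1,"slide": [0,0,-80],"delta_rot": [0,0,0]},
  {"claw": -1,"slide": [0,0,-120],"delta_rot": [0,0,0]},
  {"claw": -1,"slide": [0,0,-150],"delta_rot": [0,0,0]},
])

```text
time: 16.0
position: [0.6359, -0.1225, 0.185]
tool_rot: [0.0, 3.139, -0.0]
ft_force: [0.0, -0.1, -0.4]
grip_width: 0.199
grip_force: 20.0
```

Call:
send_rows([
  {"claw": -1,"slide": [-3,30,0],"delta_rot": [0,0,0]},
  {"claw": -1,"slide": [-8,75,0],"delta_rot": [0,0,0]},
  {"claw": -1,"slide": [-13,120,0],"delta_rot": [0,0,0]},
  {"claw": -1,"slide": [-18,165,0],"delta_rot": [0,0,0]},
  {"claw": -1,"slide": [-23,210,0],"delta_rot": [0,0,0]},
])

```text
time: 16.5
position: [0.6582, 0.0896, 0.1823]
tool_rot: [0.0, 3.141, 0.0]
ft_force: [0.7, -0.1, -1.5]
grip_width: 0.2
grip_force: 20.0
```

Call:
send_rows([
  {"claw": -1,"slide": [-4,45,0],"delta_rot": [0,0,0]},
  {"claw": -1,"slide": [-4,69,0],"delta_rot": [0,0,0]},
  {"claw": -1,"slide": [-4,69,35],"delta_rot": [0,0,0]},
  {"claw": -1,"slide": [-4,69,65],"delta_rot": [0,0,0]},
  {"claw": -1,"slide": [-4,69,72],"delta_rot": [0,0,0]},
])

```text
time: 17.0
position: [0.6596, 0.1567, 0.1059]
tool_rot: [0.001, -3.135, 0.003]
ft_force: [-1.1, -0.7, -0.9]
grip_width: 0.199
grip_force: 20.0
```

Call:
send_rows([
  {"claw": -1,"slide": [0,0,0],"delta_rot": [0,0,0]},
  {"claw": -1,"slide": [0,0,0],"delta_rot": [0,0,0]},
  {"claw": -1,"slide": [0,0,0],"delta_rot": [0,0,0]},
])

```text
time: 17.3
position: [0.6636, 0.1568, 0.1119]
tool_rot: [0.001, 3.138, 0.002]
ft_force: [-0.4, 0.2, -0.9]
grip_width: 0.204
grip_force: 20.0
```

Call:
send_rows([
  {"claw": -1,"slide": [0,0,5],"delta_rot": [0,0,0]},
  {"claw": -1,"slide": [0,0,8],"delta_rot": [0,0,0]},
  {"claw": -1,"slide": [0,0,9.5],"delta_rot": [0,0,0]},
  {"claw": -1,"slide": [0,0,10.5],"delta_rot": [0,0,0]},
  {"claw": -1,"slide": [0,0,10.5],"delta_rot": [0,0,0]},
])

```text
time: 17.8
position: [0.6622, 0.157, 0.0998]
tool_rot: [0.0, -3.141, -0.001]
ft_force: [-2.4, -0.6, 4.0]
grip_width: 0.2
grip_force: 20.0
```

Call:
send_rows([
  {"claw": -1,"slide": [0,0,-0.5],"delta_rot": [0,0,0]},
  {"claw": -0.1,"slide": [0,0,-0.5],"delta_rot": [0,0,0]},
  {"claw": -0.1,"slide": [0,0,-0.5],"delta_rot": [0,0,0]},
  {"claw": -0.1,"slide": [0,0,-0.5],"delta_rot": [0,0,0]},
  {"claw": -0.1,"slide": [0,0,-0.5],"delta_rot": [0,0,0]},
])

```text
time: 18.3
position: [0.6623, 0.157, 0.0994]
tool_rot: [-0.0, 3.141, -0.0]
ft_force: [-0.4, -0.2, 0.7]
grip_width: 0.423
grip_force: 0.0
```

Call:
send_rows([
  {"claw": -0.1,"slide": [0,0,-10],"delta_rot": [0,0,0]},
  {"claw": -0.1,"slide": [0,0,-40],"delta_rot": [0,0,0]},
  {"claw": -0.1,"slide": [0,0,-80],"delta_rot": [0,0,0]},
  {"claw": 0,"slide": [0,0,-100],"delta_rot": [0,0,0]},
  {"claw": 0,"slide": [5,-28,-100],"delta_rot": [0,0,0]},
])

```text
time: 18.8
position: [0.6596, 0.1346, 0.2045]
tool_rot: [-0.012, 3.134, 0.008]
ft_force: [1.4, 0.6, -0.3]
grip_width: 0.489
grip_force: 0.0
```

Call:
send_rows([
  {"claw": 0,"slide": [10,-48,0],"delta_rot": [0,0,0]},
  {"claw": 0,"slide": [20,-96,0],"delta_rot": [0,0,0]},
  {"claw": 0,"slide": [30,-144,0],"delta_rot": [0,0,0]},
  {"claw": 0,"slide": [40,-192,0],"delta_rot": [0,0,0]},
  {"claw": 0,"slide": [50,-240,0],"delta_rot": [0,0,0]},
])

```text
time: 19.3
position: [0.6069, -0.113, 0.2007]
tool_rot: [-0.0, 3.14, 0.001]
ft_force: [0.8, 0.1, -0.1]
grip_width: 0.502
grip_force: 0.0
```

Call:
send_rows([
  {"claw": 0,"slide": [10,-48,0],"delta_rot": [0,0,0]},
  {"claw": 0,"slide": [20,-96,0],"delta_rot": [0,0,0]},
  {"claw": 0,"slide": [30,-144,0],"delta_rot": [0,0,0]},
  {"claw": 0,"slide": [40,-192,0],"delta_rot": [0,0,0]},
  {"claw": 0,"slide": [50,-235,0],"delta_rot": [0,0,0]},
])

```text
time: 19.8
position: [0.5567, -0.3487, 0.2007]
tool_rot: [0.001, 3.14, -0.001]
ft_force: [0.0, -0.3, -0.5]
grip_width: 0.5
grip_force: 0.0
```

Call:
send_rows([
  {"claw": 0,"slide": [10,-25,10],"delta_rot": [0,0,0]},
  {"claw": 0,"slide": [10,-25,50],"delta_rot": [0,0,0]},
  {"claw": 0,"slide": [10,-25,90],"delta_rot": [0,0,0]},
  {"claw": 0,"slide": [10,-25,128],"delta_rot": [0,0,0]},
  {"claw": 0,"slide": [10,-25,128],"delta_rot": [0,0,0]},
])

```text
time: 20.3
position: [0.5444, -0.3684, 0.0665]
tool_rot: [0.0, -3.133, -0.008]
ft_force: [0.2, 1.1, 0.2]
grip_width: 0.5
grip_force: 0.0
```

Call:
send_rows([
  {"claw": 0,"slide": [0,0,20],"delta_rot": [0,0,0]},
  {"claw": 0,"slide": [0,0,35],"delta_rot": [0,0,0]},
  {"claw": 0,"slide": [0,0,40],"delta_rot": [0,0,0]},
  {"claw": 0,"slide": [0,0,40],"delta_rot": [0,0,0]},
  {"claw": 0,"slide": [0,0,40],"delta_rot": [0,0,0]},
])

```text
time: 20.8
position: [0.548, -0.3715, 0.0328]
tool_rot: [-0.0, 3.14, -0.001]
ft_force: [0.3, 0.7, -0.5]
grip_width: 0.506
grip_force: 0.0
```

Call:
send_rows([
  {"claw": -1,"slide": [0,0,0],"delta_rot": [0,0,0]},
  {"claw": -1,"slide": [0,0,0],"delta_rot": [0,0,0]},
  {"claw": -1,"slide": [0,0,0],"delta_rot": [0,0,0]},
  {"claw": -1,"slide": [0,0,0],"delta_rot": [0,0,0]},
  {"claw": -1,"slide": [0,0,0],"delta_rot": [0,0,0]},
])

```text
time: 21.3
position: [0.5475, -0.371, 0.0317]
tool_rot: [-0.0, 3.141, 0.0]
ft_force: [0.2, 0.3, 1.3]
grip_width: 0.198
grip_force: 20.0
```

Call:
send_rows([
  {"claw": -1,"slide": [0,0,-10],"delta_rot": [0,0,0]},
  {"claw": -1,"slide": [0,0,-40],"delta_rot": [0,0,0]},
  {"claw": -1,"slide": [0,0,-80],"delta_rot": [0,0,0]},
  {"claw": -1,"slide": [0,0,-120],"delta_rot": [0,0,0]},
  {"claw": -1,"slide": [0,0,-160],"delta_rot": [0,0,0]},
])

```text
time: 21.8
position: [0.547, -0.371, 0.1935]
tool_rot: [-0.0, -3.141, -0.0]
ft_force: [0.8, -0.5, -2.8]
grip_width: 0.2
grip_force: 20.0
```

```bash
python3 - <<'E'
from rim import *
from bench import ctrl
T=ctrl.get_image('top')
print(ctrl.get_state()['position'],rim(T,'bxl',(.544,.403)))
for n,z,uv in(('cs',.05,(266,207)),('cm',.06,(222,233)),('cl',.068,(252,146))):print(n,locate(T,n,uv,z)[:3])
E
```

```text
[ 0.54968876 -0.37350211  0.20142692] (array([542.14227121, 401.74191822]), np.float64(-264.21273984761604))
cs (array([0.4527363, 0.1131761]), 310.0, 303.171875)
cm (array([0.36323559, 0.25410678]), 511.0, 502.140625)
cl (array([0.66097276, 0.15453254]), 740.0, 720.015625)
```

Call:
send_rows([
  {"claw": -1,"slide": [0,25,0],"delta_rot": [0,0,0]},
  {"claw": -1,"slide": [0,65,0],"delta_rot": [0,0,0]},
  {"claw": -1,"slide": [0,110,0],"delta_rot": [0,0,0]},
  {"claw": -1,"slide": [0,155,0],"delta_rot": [0,0,0]},
  {"claw": -1,"slide": [0,200,0],"delta_rot": [0,0,0]},
])

```text
time: 22.35
position: [0.5469, -0.1695, 0.1918]
tool_rot: [0.001, 3.141, 0.0]
ft_force: [-0.2, 1.2, -1.9]
grip_width: 0.201
grip_force: 20.0
```

Call:
send_rows([
  {"claw": -1,"slide": [0,45,0],"delta_rot": [0,0,0]},
  {"claw": -1,"slide": [0,90,0],"delta_rot": [0,0,0]},
  {"claw": -1,"slide": [0,135,0],"delta_rot": [0,0,0]},
  {"claw": -1,"slide": [0,180,0],"delta_rot": [0,0,0]},
  {"claw": -1,"slide": [0,225,0],"delta_rot": [0,0,0]},
])

```text
time: 22.85
position: [0.5469, 0.0555, 0.192]
tool_rot: [0.0, 3.141, 0.001]
ft_force: [1.6, 0.0, -2.2]
grip_width: 0.204
grip_force: 20.0
```

Call:
send_rows([
  {"claw": -1,"slide": [0,45,0],"delta_rot": [0,0,0]},
  {"claw": -1,"slide": [0,90,0],"delta_rot": [0,0,0]},
  {"claw": -1,"slide": [0,135,0],"delta_rot": [0,0,0]},
  {"claw": -1,"slide": [0,180,0],"delta_rot": [0,0,0]},
  {"claw": -1,"slide": [0,220,0],"delta_rot": [0,0,0]},
])

```text
time: 23.35
position: [0.5467, 0.2763, 0.1918]
tool_rot: [-0.002, 3.141, 0.001]
ft_force: [1.7, -0.8, -2.4]
grip_width: 0.196
grip_force: 20.0
```

Call:
send_rows([
  {"claw": -1,"slide": [2,40,0],"delta_rot": [0,0,0]},
  {"claw": -1,"slide": [4,75,0],"delta_rot": [0,0,0]},
  {"claw": -1,"slide": [4.5,105,0],"delta_rot": [0,0,0]},
  {"claw": -1,"slide": [4.5,125,0],"delta_rot": [0,0,0]},
  {"claw": -1,"slide": [4.5,130,0],"delta_rot": [0,0,0]},
])

```text
time: 23.85
position: [0.5413, 0.4072, 0.1911]
tool_rot: [0.007, -3.141, -0.001]
ft_force: [-0.2, -0.1, -1.5]
grip_width: 0.201
grip_force: 20.0
```

Call:
send_rows([
  {"claw": -1,"slide": [0,0,20],"delta_rot": [0,0,0]},
  {"claw": -1,"slide": [0,0,50],"delta_rot": [0,0,0]},
  {"claw": -1,"slide": [0,0,70],"delta_rot": [0,0,0]},
  {"claw": -1,"slide": [0,0,70],"delta_rot": [0,0,0]},
  {"claw": -1,"slide": [0,0,70],"delta_rot": [0,0,0]},
])

```text
time: 24.35
position: [0.5433, 0.4028, 0.1221]
tool_rot: [0.002, 3.141, -0.001]
ft_force: [0.4, -0.0, -1.7]
grip_width: 0.198
grip_force: 20.0
```

Call:
send_rows([
  {"claw": -1,"slide": [0,0,0],"delta_rot": [0,0,0]},
  {"claw": -1,"slide": [0,0,0],"delta_rot": [0,0,0]},
  {"claw": -1,"slide": [0,0,0],"delta_rot": [0,0,0]},
])

```text
time: 24.65
position: [0.5433, 0.4043, 0.1229]
tool_rot: [-0.0, 3.14, 0.002]
ft_force: [-0.1, -0.2, -2.1]
grip_width: 0.196
grip_force: 20.0
```

Contact should come at about z = 0.108, which is 14 mm lower.

Call:
send_rows([
  {"claw": -1,"slide": [0,0,7],"delta_rot": [0,0,0]},
  {"claw": -1,"slide": [0,0,11],"delta_rot": [0,0,0]},
  {"claw": -1,"slide": [0,0,13.5],"delta_rot": [0,0,0]},
  {"claw": -1,"slide": [0,0,14.5],"delta_rot": [0,0,0]},
  {"claw": -1,"slide": [0,0,14.5],"delta_rot": [0,0,0]},
])

```text
time: 25.15
position: [0.5423, 0.4037, 0.1078]
tool_rot: [0.0, -3.141, 0.001]
ft_force: [-3.2, -0.8, 4.6]
grip_width: 0.196
grip_force: 20.0
```

Call:
send_rows([
  {"claw": -1,"slide": [0,0,-0.5],"delta_rot": [0,0,0]},
  {"claw": -0.1,"slide": [0,0,-0.5],"delta_rot": [0,0,0]},
  {"claw": -0.1,"slide": [0,0,-0.5],"delta_rot": [0,0,0]},
  {"claw": -0.1,"slide": [0,0,-0.5],"delta_rot": [0,0,0]},
  {"claw": -0.1,"slide": [0,0,-0.5],"delta_rot": [0,0,0]},
])

```text
time: 25.65
position: [0.5429, 0.404, 0.1075]
tool_rot: [-0.0, 3.141, 0.0]
ft_force: [-0.1, 0.6, 0.6]
grip_width: 0.428
grip_force: 0.0
```

Call:
send_rows([
  {"claw": -0.1,"slide": [0,0,-10],"delta_rot": [0,0,0]},
  {"claw": -0.1,"slide": [0,0,-40],"delta_rot": [0,0,0]},
  {"claw": -0.1,"slide": [0,0,-80],"delta_rot": [0,0,0]},
  {"claw": 0,"slide": [0,0,-110],"delta_rot": [0,0,0]},
  {"claw": 0,"slide": [0,-35,-110],"delta_rot": [0,0,0]},
])

```text
time: 26.15
position: [0.5432, 0.3759, 0.2238]
tool_rot: [-0.012, 3.134, 0.015]
ft_force: [0.1, -0.0, 0.8]
grip_width: 0.488
grip_force: 0.0
```

Call:
send_rows([
  {"claw": 0,"slide": [0,-45,0],"delta_rot": [0,0,0]},
  {"claw": 0,"slide": [0,-90,0],"delta_rot": [0,0,0]},
  {"claw": 0,"slide": [0,-135,0],"delta_rot": [0,0,0]},
  {"claw": 0,"slide": [0,-180,0],"delta_rot": [0,0,0]},
  {"claw": 0,"slide": [0,-225,0],"delta_rot": [0,0,0]},
])

```text
time: 26.65
position: [0.5428, 0.1421, 0.2187]
tool_rot: [-0.0, 3.14, 0.002]
ft_force: [0.9, -0.2, 0.3]
grip_width: 0.5
grip_force: 0.0
```

Call:
send_rows([
  {"claw": 0,"slide": [0,-45,0],"delta_rot": [0,0,0]},
  {"claw": 0,"slide": [0,-90,0],"delta_rot": [0,0,0]},
  {"claw": 0,"slide": [0,-135,0],"delta_rot": [0,0,0]},
  {"claw": 0,"slide": [0,-180,0],"delta_rot": [0,0,0]},
  {"claw": 0,"slide": [0,-225,0],"delta_rot": [0,0,0]},
])

```text
time: 27.15
position: [0.5428, -0.0829, 0.2187]
tool_rot: [-0.0, 3.14, 0.001]
ft_force: [0.0, -0.2, 0.6]
grip_width: 0.5
grip_force: 0.0
```

Call:
send_rows([
  {"claw": 0,"slide": [0,-45,0],"delta_rot": [0,0,0]},
  {"claw": 0,"slide": [0,-90,0],"delta_rot": [0,0,0]},
  {"claw": 0,"slide": [0,-90,0],"delta_rot": [0,0,0]},
  {"claw": 0,"slide": [0,-90,0],"delta_rot": [0,0,0]},
])

```text
time: 27.55
position: [0.5427, -0.1725, 0.2183]
tool_rot: [0.005, 3.141, 0.0]
ft_force: [-0.6, 2.2, 0.0]
grip_width: 0.5
grip_force: 0.0
```

```bash
python3 - <<'E'
from h import *
from bench import ctrl
T=ctrl.get_image('top');S=ctrl.get_image('side')
v=np.vstack([cv2.resize(T['color'][120:265,110:310],(700,300)),cv2.resize(S['color'][110:210,200:400],(700,300))])
cv2.imwrite('pics/f.png',v)
for n,z,uv in(('cs',.05,(266,207)),('cm',.06,(222,233)),('cl',.068,(252,146)),('cxl',.076,(170,182))):print(n,locate(T,n,uv,z)[:3])
E
```

```text
cs (array([0.4526671 , 0.11314531]), 314.0, 303.34375)
cm (array([0.36304439, 0.25414259]), 512.0, 502.359375)
cl (array([0.66108972, 0.15454364]), 740.0, 720.25)
cxl (array([0.53972369, 0.3988796 ]), 1208.0, 1103.984375)
```

View pics/f.png

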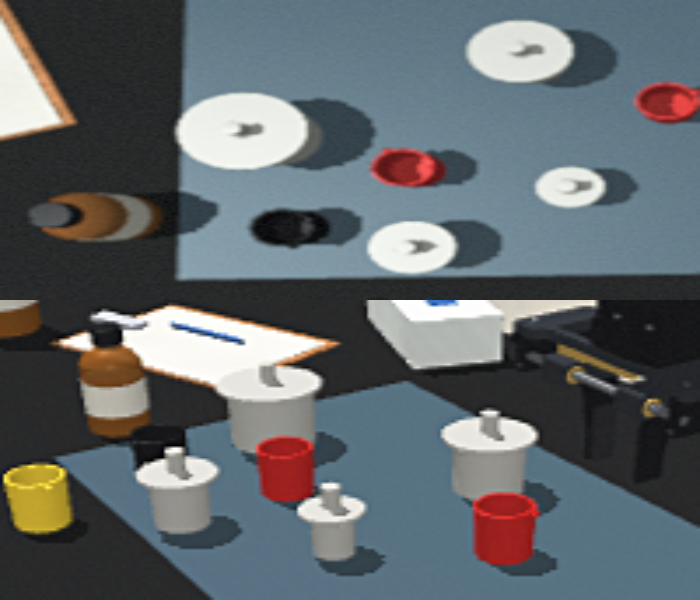

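All four covers sit flat, knob up and centred to within about 3 mm. The bottle and the beakers have not moved. Handing in.

```bash
python3 -c "
from bench import ctrl
print(ctrl.close_job())"
```

```text
the job is handed in; nothing more can be done
None
```

The job is handed in with all four covers set down flat on their own beakers, within about 3 mm of centre by camera, and nothing dropped or disturbed; the hand-in returned no verdict.

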